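# Start the screw of the soil-block press

### The arm

A 6-joint arm with a two-finger parallel gripper is mounted at the origin on the work surface; the furniture and walls round the work are solid. World frame = base frame: x ahead of the robot, y to its left, z up, the work surface at z = 0. Lengths are in m, angles in rad, forces in N, time in s.
With the tool pointing down it reaches from about 0.275 to 0.875 m from the base axis. Payload 12.5 kg.
Tool frame: the origin (TCP) lies between the finger pads, 19 mm behind the fingertips; this is the grasp point; z points along the fingers, y is the line along which they close (so a half turn about z gives the same grasp; the last joint's range is limited). The gripper opens to 85 mm and grips with 20 to 120 N. Pads are 22 mm wide; open, the fingers measure 114 mm over their backs; the gripper's body (76 mm by 85 mm) begins 54 mm behind the grasp point. The pads swing forward as they close: fully open they stand 13 mm farther back than shut.
Start: joints at [-1.212, 0.351, 1.652, -0, 1.139, -0.085], TCP at [0.236, -0.497, 0.25] pointing down, gripper open.
Joint ranges: [-2.75, 2.75], [-0.79, 2.1], [0.01, 2.65], [-1.57, 4.71], [0.07, 3.14], [-2.87, 2.87]. Speed limits (rad/s): [2.22, 2.22, 2.79, 3.14, 3.14, 3.14].

### API

Orientations are given as a 3x3 rotation matrix whose columns are the frame's x, y, z axes.
In Python, from bench import manip gives the robot as it stands. Calls block until the motion is done:
- manip.move_ptp(position, orientation): joint-space move of the TCP to a pose.
- manip.move_l(position, attitude=None, max_speed=0.15): straight line of the TCP; attitude=None keeps the orientation; max_speed is the mean speed in m/s.
- manip.move_j(angles): joint-space move.
- manip.set_gripper(opening, effort=None): opening from 0.0 (shut) to 1.0 (fully open); effort is the grip in N (None keeps the last); returns when the fingers have stopped.
- manip.dwell(seconds).
- manip.inverse_kinematics(position, orientation): joint angles nearest the present ones, or None.
- manip.grab_frame(name): name is "scene" or "top" or "wrist"; returns (picture, depth): 480x640x3 uint8, red, green, blue; 480x640 float32, m along the optical axis (not along the pixel's ray), 0 where there is no reading.
- manip.get_calibration(name): a dict with "camera_matrix" (3x3 intrinsics, pixels), "R" (3x3) and "t" (3): a world point X has camera coordinates R X + t. Camera axes: x right, y down, z forward; pixel columns grow to the right and rows downward; lengths in m; the calibration is good to about 2 mm. A picture is of the moment at which its call begins: read the wrist's pose just before it. get_calibration takes no time and is no camera call; for the wrist camera it gives the pose at the moment of the call.
A pose or a line that the arm cannot do raises manip.Unreachable and nothing moves.
- manip.sign_off(): hands the job in; it is judged then, once.
Trained networks look in the newest picture that a camera, given by its name, has taken for a name from the list of things; names that differ only in an ending like _2 or _b are one class to them, and where a whole thing is asked for, a point or a joint stands for the part that bears it (a point fixed in the world has none). Each returns a list of dicts, best first, with "confidence" (0 to 1); they miss things now and then, are a little off and sometimes report something else, mostly with a low value. They report only what shows in the picture. A call takes as long as a camera call. They do not tell look-alikes from the thing itself.
- manip.look_for(camera, name): "at" ([x, y, z] in m, in world coordinates, good to about 4 mm: the middle of the surface that is visible of it).
Readings, each from a call of its own:
- manip.current_time(): time.
- manip.current_qpos(): joint angles.
- manip.current_joint_vel(): joint speeds.
- manip.current_joint_torque(): joint torques, N m.
- manip.current_ee_pos(): TCP position.
- manip.current_tcp_rot(): TCP orientation.
- manip.current_force(): force on the tool from outside, world axes, zero at the start.
- manip.current_ft_torque(): the same for the moment, N m.
- manip.current_grip_width(): opening from 0.0 (shut) to 1.0 (fully open).
- manip.current_grip_force(): force on a finger pad.
Only numpy, scipy, OpenCV 4.12 (cv2) and the standard library are available. Lean on these libraries where they do the work, as an engineer would, in place of code of your own. Each camera call takes 0.05 s, during which the arm holds its last target. There are 200 camera calls.

### The job

The screw of the small press is resting on top of its threaded boss and has not caught the thread. Take hold of the crank's upright wooden knob and turn the crank backward (anticlockwise from above) until the screw drops into the start of the thread, then turn it forward (clockwise) one full turn from there and no further. Finish still gripping the knob, so that the screw stays started; leave everything else on the bench where it stands.

Things in the scene. Friction and masses are not known exactly. Their poses are not given: they have to be found in the camera images.
- press: the press, fixed to the bench: grey base plate 130 x 160 x 12 mm, in its middle a round steel boss, two grey posts 124 mm apart carrying a 140 mm bridge (top 127 mm above the bench), and on the bridge a crank. Origin: centre of the underside, on the crank's vertical axis; x along the 130 mm side, y along the bridge
- boss_top (a point): centre of the boss's flat top, 60 mm up; boss 62 mm across. The top has one notch, the thread's start, at an unknown angle. A short cross pin on the screw, on the side of the crank's arm, slides round on the top and falls 9.5 mm into the notch, where it has 0.45 rad of play. Backward of the notch stands a solid stop, 8 mm above the top: the dropped pin can go no further back; do not force it
- crank_axis (a point): point on the crank's vertical turning axis, 181 mm above the bench, level with knob_grip (in the air above the screw's end)
- knob: upright round wooden knob of the crank, 22 mm across, 52 mm tall, 147 to 199 mm above the bench, spinning freely on its pin 55 mm from the crank's axis. Its height never changes (the screw slides through the hub), so a firm grip does not stop the screw from dropping. Origin: centre of its lower end, z up. The dark steel arm below it is 20 mm wide, top at 144 mm
- knob_grip (a point): point on the knob's axis, 34 mm above its lower end and 18 mm below its top: where to grip it, 181 mm above the bench. It goes round the crank's axis on a circle of 55 mm radius
- crank (a joint): angle of the crank, rad, growing clockwise seen from above (forward). At 0 the arm points along the press's +x. Its zero has nothing to do with the notch. It starts at 2.0 to 3.4, and the screw drops 0.3 to 4.3 rad backward of the start. Light friction, about 0.05 N m
- screw (a joint): how far the screw has sunk, m: 0 on the boss's top, 0.0095 to 0.0107 once dropped in the notch, then 0.010 more per full turn forward (thread ends 1.3 turns on). Bright rod, 17 mm thick, through the crank's hub, its upper end 22 mm above the hub at the start; it slides in the hub and sinks by its own weight (0.35 kg). Forward from the start it never drops: its pin meets the stop's other side
- pot: terracotta-coloured square plant pot, 65 mm, beside the press; leave it. Origin: underside
- tape: roll of blue tape, 66 mm across, 18 mm high, in front of the press; leave it. Origin: underside
- jar: amber jar with a black lid, 64 mm across, 94 mm high; leave it. Origin: underside
- tin: flat red tin, 69 x 103 x 28 mm; leave it. Origin: underside
- trowel: hand trowel with a wooden handle, 346 mm long, at the back; leave it. Origin: underside
- packet: seed packet lying flat, 118 x 82 x 11 mm; leave it. Origin: underside
Not all that is in view belongs to the job. Of the things shaped like the press, the grey one is meant.

How it is judged:
On the way, in this order (a step that is already met when the one before it is completed fails the run):
1. the screw has dropped into the start of the thread (value of joint screw between 0.0085 and 0.0115 m), for 0.1 s.
2. turned forward one turn (value of joint screw between 0.0189 and 0.0219 m), for 0.2 s.
At the end, for the whole second after the job is handed in: the screw stands 18.9 to 21.9 mm below where it started (the drop and one turn of thread, give or take a tenth of a turn or so), the crank is at rest, and the fingers still grip the knob (more than 5 N, TCP within 25 mm of the grip point) (all of step 2 and velocity of joint crank between -0.1 and 0.1 rad/s and contact force between the fingers and knob above 5 N and distance between the grasp point and knob_grip below 0.025 m); the arm keeps its last pose, push and grip.
It fails at once if turned forward well past one turn (value of joint screw above 0.0226 m).
It fails at once if something else on the bench was pushed away (distance of any of pot, tape, jar, tin, trowel, packet from where it was at the start of the episode above 0.02 m).
It also fails if it takes over 58 s, if anything falls off the work surface, if the arm or the gripper's body presses on something with over 40 N, if the wrist force passes 120 N, or if a joint passes its speed limit or range.

## Working session

There is one attempt and no reset: what is moved stays moved. The work goes in short steps, each a Python script; the robot and the scene stay as the last script left them, time stands still between calls to the robot, and variables do not carry over. Pictures are saved under pics/ and viewed, at most 10 in all, crops included, and the job is handed in when it is done.

```bash
mkdir -p pics; python3 - <<'E'
from bench import manip as m
import cv2,numpy as np
a,d=m.grab_frame("scene");b,d2=m.grab_frame("top")
cv2.imwrite("pics/s.png",a[:,:,::-1]);cv2.imwrite("pics/t.png",b[:,:,::-1])
np.savez("f.npz",a=a,d=d,b=b,d2=d2)
for c in("scene","top"):
  for n in("press","knob","boss_top","pot","jar"):
    print(c,n,[(np.round(x["at"],3),round(x["confidence"],2)) for x in m.look_for(c,n)])
  k=m.get_calibration(c);print(k)
print(m.current_time())
E
```

```text
scene press [(array([ 0.387, -0.639,  0.014]), 0.94), (array([ 0.55 , -0.107,  0.018]), 0.84), (array([0.446, 0.16 , 0.011]), 0.75)]
scene knob [(array([ 0.512, -0.141,  0.18 ]), 0.57)]
scene boss_top [(array([0.646, 0.305, 0.012]), 0.7), (array([0.445, 0.163, 0.016]), 0.59), (array([ 0.549, -0.106,  0.016]), 0.58), (array([ 0.392, -0.64 ,  0.013]), 0.55)]
scene pot [(array([0.649, 0.018, 0.041]), 0.85)]
scene jar []
{'camera_matrix': array([[535.09679684,   0.        , 317.60242621],
       [  0.        , 535.09679684, 237.98857739],
       [  0.        ,   0.        ,   1.        ]]), 'R': array([[-0.64611781, -0.76310963,  0.01398079],
       [-0.58877252,  0.48668475, -0.6453564 ],
       [ 0.48567344, -0.42520777, -0.76375366]]), 't': array([0.33155255, 0.46264282, 1.38304951])}
top press [(array([0.441, 0.15 , 0.012]), 0.93), (array([ 0.55 , -0.116,  0.011]), 0.78), (array([ 0.412, -0.612,  0.014]), 0.66)]
top knob [(array([ 0.516, -0.145,  0.202]), 0.57), (array([0.497, 0.142, 0.194]), 0.5)]
top boss_top [(array([ 0.414, -0.607,  0.016]), 0.92), (array([0.441, 0.151, 0.012]), 0.89), (array([ 0.55 , -0.118,  0.013]), 0.67), (array([ 0.544, -0.128,  0.147]), 0.24)]
top pot [(array([0.649, 0.03 , 0.034]), 0.73)]
top jar [(array([ 0.493, -0.432,  0.092]), 0.57), (array([ 0.547, -0.113,  0.011]), 0.19)]
{'camera_matrix': array([[581.36221264,   0.        , 320.52606998],
       [  0.        , 581.36221264, 241.41818091],
       [  0.        ,   0.        ,   1.        ]]), 'R': array([[-0.08430907, -0.99642909, -0.00458824],
       [-0.97035315,  0.08314774, -0.22693881],
       [ 0.22650993, -0.01468079, -0.97389821]]), 't': array([-0.04447425,  0.59530926,  1.71988432])}
0.6
```

View pics/s.png

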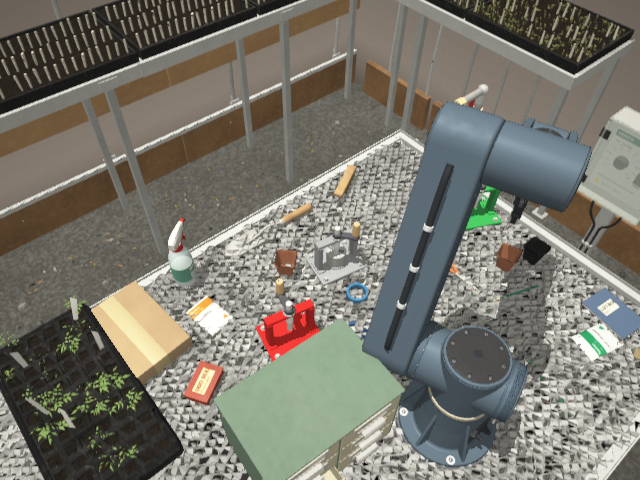

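View pics/t.png

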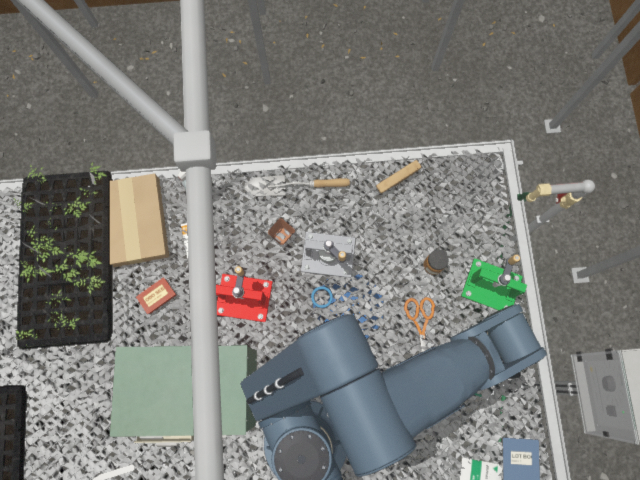

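The grey press is in the middle: in the top view its rod is near (328,243) and its knob near (342,256). The red and green presses are decoys. Next I'll fit the rod and knob from depth and take a wrist view from above.

```bash
cat > h.py <<'E'
from bench import manip as m
import cv2,numpy as np
def cloud(cam,d,cal=None):
    k=cal or m.get_calibration(cam);K=k["camera_matrix"]
    v,u=np.mgrid[:480,:640]
    p=np.stack([(u-K[0,2])/K[0,0]*d,(v-K[1,2])/K[1,1]*d,d],-1)
    return (p-k["t"])@k["R"], d>0
def near(P,ok,c,r,z0,z1):
    return P[ok&(np.hypot(P[...,0]-c[0],P[...,1]-c[1])<r)&(P[...,2]>z0)&(P[...,2]<z1)]
def down(yaw):  # tool y axis at world angle yaw, z down
    y=np.array([np.cos(yaw),np.sin(yaw),0]);z=np.array([0,0,-1.]);return np.stack([np.cross(y,z),y,z],1)
E
python3 - <<'E'
from h import *
f=np.load("f.npz")
P,ok=cloud("top",f["d2"])
Q=near(P,ok,(.545,-.11),.12,.13,.25)
print(np.histogram(Q[:,2],bins=np.arange(.13,.25,.01)))
for lo,hi in((.19,.21),(.158,.18)):
    q=Q[(Q[:,2]>lo)&(Q[:,2]<hi)];print(len(q),q.mean(0),q.std(0))
print(m.current_tcp_rot())
m.move_ptp([.236,-.4,.42],m.current_tcp_rot())
k=m.get_calibration("wrist");c=k["R"].T@-k["t"]-m.current_ee_pos();print("cam off in tool",m.current_tcp_rot().T@c)
m.move_ptp([.50,-.12,.42],m.current_tcp_rot())
k=m.get_calibration("wrist")
a,d=m.grab_frame("wrist");cv2.imwrite("pics/w1.png",a[:,:,::-1]);np.savez("w1.npz",a=a,d=d,**k)
for n in("knob","press"): print(n,[(np.round(x["at"],3),round(x["confidence"],2)) for x in m.look_for("wrist",n)])
P,ok=cloud("wrist",d,k)
Q=near(P,ok,(.545,-.11),.12,.135,.23)
print(np.histogram(Q[:,2],bins=np.arange(.13,.23,.005)))
for lo,hi in((.19,.21),(.158,.18)):
    q=Q[(Q[:,2]>lo)&(Q[:,2]<hi)];print(len(q),q.mean(0),q.std(0))
print(m.current_time(),m.current_qpos(),m.current_tcp_rot(),m.current_ee_pos())
E
```

```text
(array([ 95, 105,  20,  29,  12,   6,  29,  17,   0,   0,   0]), array([0.13, 0.14, 0.15, 0.16, 0.17, 0.18, 0.19, 0.2 , 0.21, 0.22, 0.23,
       0.24]))
46 [ 0.51612835 -0.14973424  0.19829202] [0.00574108 0.00524465 0.00393739]
42 [ 0.54357991 -0.12603705  0.16791833] [0.02288919 0.01643674 0.00542614]
[[ 9.03128738e-01  4.29369866e-01 -2.98575192e-05]
 [ 4.29369866e-01 -9.03128738e-01  3.09982609e-05]
 [-1.36554645e-05 -4.08153392e-05 -9.99999999e-01]]
cam off in tool [ 0.07334484  0.00025665 -0.12400006]
knob [(array([ 0.52 , -0.143,  0.195]), 0.83), (array([0.503, 0.14 , 0.184]), 0.73)]
press [(array([0.46 , 0.138, 0.018]), 0.94), (array([ 0.444, -0.566,  0.01 ]), 0.69), (array([ 0.563, -0.111,  0.015]), 0.66)]
(array([  0,   7, 671, 475,   9,  26,  21, 266,  28,  15,  20,  24,  55,
       317,  72,   0,   0,   0,   0]), array([0.13 , 0.135, 0.14 , 0.145, 0.15 , 0.155, 0.16 , 0.165, 0.17 ,
       0.175, 0.18 , 0.185, 0.19 , 0.195, 0.2  , 0.205, 0.21 , 0.215,
       0.22 , 0.225]))
444 [ 0.52059282 -0.14771448  0.19805985] [0.00532526 0.00526406 0.00224508]
340 [ 0.55343421 -0.1205916   0.1678769 ] [0.01637516 0.01274801 0.00339426]
2.9833 [-3.28367310e-01  1.62359046e-01  1.48340440e+00  9.28750746e-04
  1.49697908e+00  8.00028538e-01] [[ 9.03756077e-01  4.28047111e-01 -7.89694769e-04]
 [ 4.28047802e-01 -9.03755234e-01  1.24755295e-03]
 [-1.79679345e-04 -1.46551067e-03 -9.99998910e-01]] [ 0.49972249 -0.12089064  0.42001608]
```

View pics/w1.png

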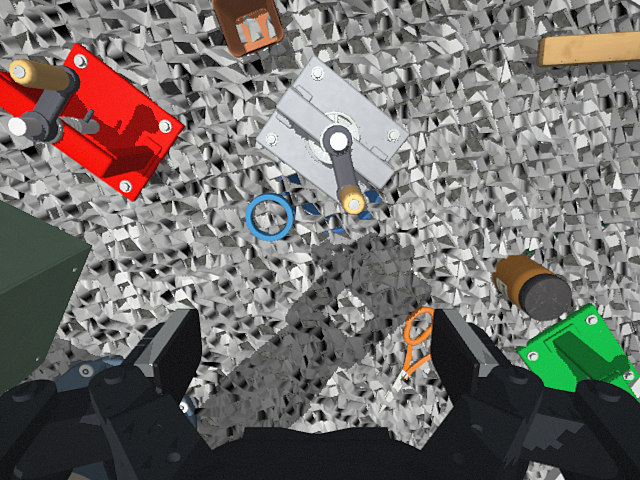

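```bash
cat >> h.py <<'E'
def rodtop(c,name="wrist"):
    k=m.get_calibration("wrist");a,d=m.grab_frame("wrist");P,ok=cloud("wrist",d,k)
    q=near(P,ok,c,.016,.148,.175)
    if name!="wrist": cv2.imwrite(name,a[:,:,::-1])
    if len(q)<30: return None
    z=np.percentile(q[:,2],90); t=q[abs(q[:,2]-z)<.003]
    return np.r_[(t[:,:2].min(0)+t[:,:2].max(0))/2,np.median(t[:,2])],len(t)
E
python3 - <<'E'
from h import *
f=np.load("w1.npz");P,ok=cloud("wrist",f["d"],{k:f[k] for k in("camera_matrix","R","t")})
r=near(P,ok,(.557,-.118),.025,.1645,.172);kn=near(P,ok,(.52,-.147),.016,.196,.203)
mid=lambda q:(np.percentile(q[:,:2],2,0)+np.percentile(q[:,:2],98,0))/2
A=mid(r);B=mid(kn);print(A,np.ptp(r,0),B,np.ptp(kn,0),np.hypot(*(A-B)))
def aim(A,B):
    u=(A-B)/np.hypot(*(A-B));return u,np.arctan2(u[1],u[0])
u,ph=aim(A,B);yaw=ph-np.pi/2
R=down(yaw);print("x axis",R[:,0],u)
G=(A+B)/2-u*.0275
m.move_ptp([*G,.27],R)
k=m.get_calibration("wrist");a,d=m.grab_frame("wrist");P,ok=cloud("wrist",d,k)
cv2.imwrite("pics/w2.png",a[:,:,::-1])
r=near(P,ok,A,.02,.1625,.173);kn=near(P,ok,B,.02,.196,.204)
if len(r)>20:print("A",mid(r),np.ptp(r,0),r[:,2].mean())
if len(kn)>20:print("B",mid(kn),np.ptp(kn,0))
print(G,m.current_time(),m.current_qpos())
E
```

```text
[ 0.56217871 -0.11409738] [0.01620421 0.01645841 0.00450844] [ 0.51973698 -0.1483831 ] [0.01918369 0.01959406 0.006317  ] 0.05456016415758635
x axis [0.77788858 0.62840223 0.        ] [0.77788858 0.62840223]
A [ 0.56237885 -0.11396263] [0.01673414 0.01645198 0.00705058] 0.16752258215976507
B [ 0.52026069 -0.14826962] [0.01947583 0.01982924 0.00540423]
[ 0.51956591 -0.1485213 ] 3.7 [-3.64611559e-01  3.11019806e-01  1.65056450e+00  4.53563094e-05
  1.17694938e+00  5.27872354e-01]
```

View pics/w2.png

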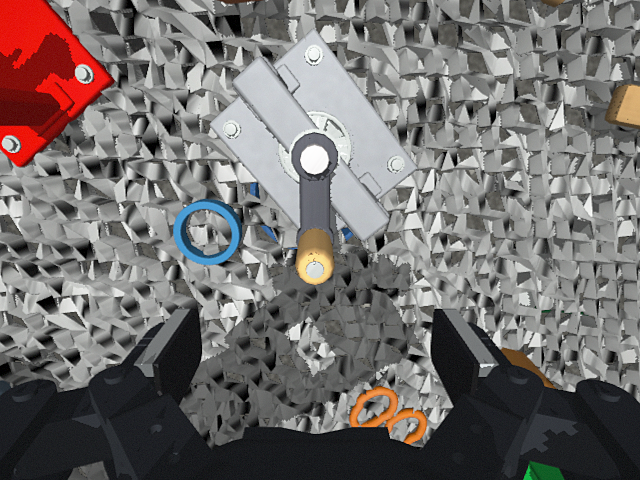

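The rod (314,160) and knob (314,262) are clear, and the knob sits midway between the fingers. Descending to grip it.

```bash
python3 - <<'E'
from h import *
p=m.current_ee_pos();f0=m.current_force()
m.move_l([p[0],p[1],.181],max_speed=.1)
m.set_gripper(0.0,30)
m.dwell(.2)
print(m.current_grip_width(),m.current_grip_force(),f0,m.current_force(),m.current_ee_pos(),m.current_time())
print(rodtop((.5623,-.114),"pics/w3.png"))
E
```

```text
0.25130207075356364 30.10996699333191 [0.1172333  0.37263896 0.16159089] [-1.39170237 -0.85329303  3.00793542] [ 0.52034551 -0.1488421   0.18114705] 5.5417
(array([ 0.5625401 , -0.11408125,  0.16751238]), 1742)
```

View pics/w3.png

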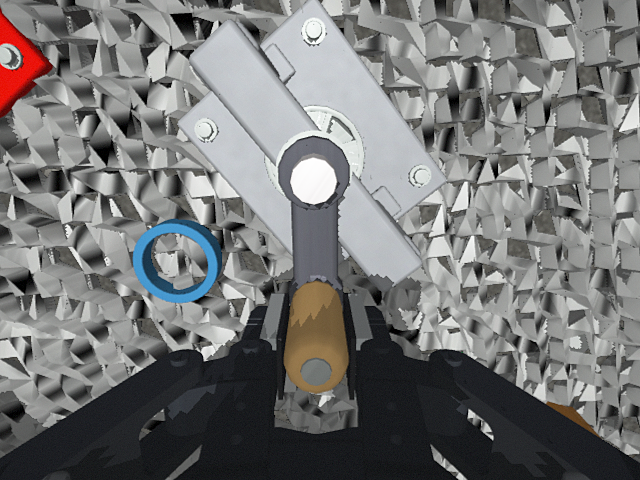

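The knob is held and the rod top, at (314,180), is in full view with a measured z of 0.1675. Now turning backward in small steps, watching rod height and force.

```bash
cat >> h.py <<'E'
import json
A=np.array([.5624,-.1140])
def go(th,yaw,v=.06):
    m.move_l([*(A+.055*np.array([np.cos(th),np.sin(th)])),.181],down(yaw),max_speed=v)
def ft(th):
    f=m.current_force();return f@[-np.sin(th),np.cos(th),0],f@[np.cos(th),np.sin(th),0]
def ang(): p=m.current_ee_pos()[:2]-A;return np.arctan2(p[1],p[0])
E
python3 - <<'E'
from h import *
th0=ang();th=th0;yaw0=th0+np.pi-np.pi/2;log=[]
while th-th0<4.7:
    th+=.1;yaw=yaw0+.7*(th-th0)
    go(th,yaw);r=rodtop(A);t,n=ft(th)
    z=r[0][2] if r else None
    print(round(th-th0,2),z and round(float(z),4),r and r[1],"t%.1f r%.1f"%(t,n),end="; ")
    if abs(t)>12 or abs(n)>30 or (z and z<.1625): break
m.dwell(.1)
print("\n",rodtop(A,"pics/w4.png"),ft(th),m.current_grip_force(),m.current_time(),m.current_qpos(),ang())
json.dump(dict(th=th,th0=th0,yaw=yaw),open("st.json","w"))
E
```

```text
0.1 0.1676 1740 t0.4 r-4.0; 0.2 0.1676 1744 t1.1 r-4.9; 0.3 0.1676 1740 t2.0 r-4.7; 0.4 0.1676 1735 t0.9 r-5.4; 0.5 0.1676 1739 t0.8 r-4.9; 0.6 0.1676 1740 t0.6 r-4.8; 0.7 0.1676 1729 t1.2 r-4.7; 0.8 0.1676 1714 t0.6 r-4.4; 0.9 0.1676 1727 t1.9 r-5.3; 1.0 0.1676 1719 t1.6 r-5.4; 1.1 0.1676 1718 t0.3 r-5.0; 1.2 0.1676 1709 t0.8 r-5.7; 1.3 0.1676 1712 t0.6 r-5.0; 1.4 0.1676 1707 t1.7 r-5.0; 1.5 0.1676 1695 t-0.2 r-4.6; 1.6 0.1676 1690 t1.9 r-5.8; 1.7 0.1676 1683 t0.8 r-4.4; 1.8 0.1676 1675 t0.6 r-5.9; 1.9 0.1676 1669 t0.9 r-5.9; 2.0 0.1675 1660 t1.5 r-5.5; 2.1 0.1655 1608 t4.0 r-5.8; 2.2 0.1576 1450 t0.3 r-5.3; 
 (array([ 0.56254206, -0.1141049 ,  0.15756576]), 1442) (np.float64(1.3975911740817457), np.float64(-5.374518510730346)) 30.623728036880493 12.3417 [-2.78317945e-01  5.63576750e-01  1.50098957e+00 -6.23546298e-04
  1.07965845e+00 -9.36880918e-01] -0.25110502961494424
```

The screw dropped 10.0 mm (rod top 0.1675 → 0.1576). Now forward one turn, tracking the rod.

```bash
python3 - <<'E'
from h import *
def rz():
    k=m.get_calibration("wrist");a,d=m.grab_frame("wrist");P,ok=cloud("wrist",d,k)
    q=near(P,ok,A,.007,.142,.17);return (float(np.median(q[:,2])),len(q))
s=json.load(open("st.json"));th,yaw=s["th"],s["yaw"]
print("z",rz());D=0;N=33;tot=6.5
for i in range(1,N+1):
    D=tot*i/N;go(th-D,yaw-.53*D);t,n=ft(th-D);z,c=rz() if 1 else 0
    print("%.2f %.4f %d t%.1f r%.1f"%(D,.1676-z,c,t,n),end="; ")
    if abs(t)>15 or abs(n)>30 or (c>500 and .1676-z>.0206): break
m.dwell(.3)
a,_=m.grab_frame("wrist");cv2.imwrite("pics/w5.png",a[:,:,::-1])
print("\n",D,rz(),m.current_grip_force(),m.current_grip_width(),m.current_ee_pos(),m.current_time(),m.current_qpos())
E
```

```text
z (0.15767016153812657, 1030)
0.20 0.0102 1042 t-0.5 r-5.7; 0.39 0.0105 1051 t-0.9 r-5.8; 0.59 0.0109 1065 t-1.9 r-6.2; 0.79 0.0112 1067 t-1.3 r-5.8; 0.98 0.0115 1070 t-0.8 r-6.1; 1.18 0.0118 1064 t-0.3 r-6.0; 1.38 0.0122 1070 t-1.6 r-4.9; 1.58 0.0124 1064 t-1.6 r-5.6; 1.77 0.0127 1061 t-0.8 r-4.2; 1.97 0.0131 1039 t-1.6 r-5.7; 2.17 0.0134 1031 t-1.6 r-4.5; 2.36 0.0136 1018 t-1.2 r-4.6; 2.56 0.0139 1002 t-0.3 r-3.0; 2.76 0.0143 984 t-1.1 r-2.6; 2.95 0.0146 955 t-1.7 r-1.5; 3.15 0.0149 943 t-1.8 r-0.5; 3.35 0.0152 918 t-1.7 r0.6; 3.55 0.0156 885 t-1.5 r0.8; 3.74 0.0158 866 t-1.7 r1.7; 3.94 0.0161 844 t-1.6 r2.6; 4.14 0.0165 807 t-1.4 r2.1; 4.33 0.0169 799 t-1.1 r1.4; 4.53 0.0171 773 t-1.8 r2.7; 4.73 0.0174 744 t-1.5 r1.6; 4.92 0.0178 719 t-1.4 r2.1; 5.12 0.0182 706 t-0.9 r1.3; 5.32 0.0184 684 t-1.0 r2.4; 5.52 0.0187 626 t-1.1 r1.4; 5.71 0.0191 496 t-1.1 r1.1; 5.91 0.0194 286 t-1.2 r0.6; 6.11 0.0196 74 t-1.3 r-0.1; 6.30 nan 0 t-1.6 r0.1; 6.50 nan 0 t-1.2 r1.6; 
 6.5 (nan, 0) 30.518360137939453 0.2490136788090476 [ 0.61133673 -0.13975275  0.18114274] 25.4417 [-2.98477746e-01  5.61724005e-01  1.50405707e+00 -1.38687687e-03
  1.07611892e+00  2.48439821e+00]
  return _methods._mean(a, axis=axis, dtype=dtype,
  ret = ret.dtype.type(ret / rcount)
```

View pics/w5.png

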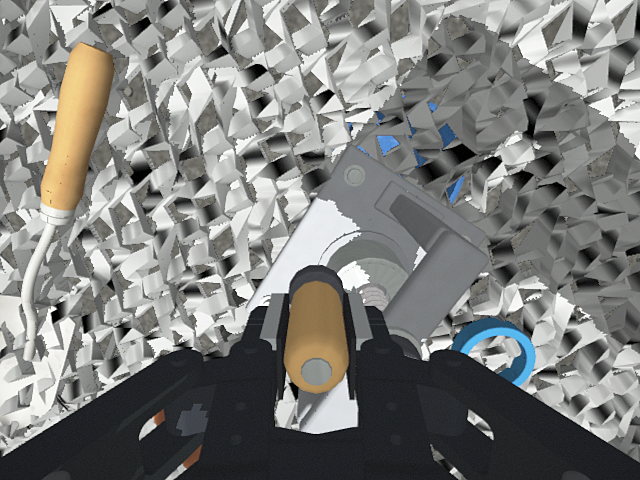

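The depth followed the thread pitch steadily, which puts the screw at about 20.3 mm. The knob, at (315,330), is still firmly held, so I'm handing in.

```bash
python3 -c "
from bench import manip as m
print(m.current_joint_vel().round(4),m.current_grip_force());print(m.sign_off())"
```

```text
[-0.0002  0.0022 -0.0015  0.0025 -0.0016 -0.0011] 30.518360137939453
the job is handed in; nothing more can be done
None
```

The screw dropped 10.0 mm into the thread start and I turned it forward one turn to about 20.3 mm (extrapolated, as the gripper hid the rod after 19.6 mm); I handed in with the crank at rest and the knob gripped at about 30 N, but sign-off returned no verdict.

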